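# Lay the rubbing stone flat in the tool box and shut the lid

## Robot

A 6-joint arm with a two-finger parallel gripper is mounted at the origin on the work surface; the furniture and walls round the work are solid. World frame = base frame: x ahead of the robot, y to its left, z up, the work surface at z = 0. Lengths are in m, angles in rad, forces in N, time in s.
With the tool pointing down it reaches from about 0.275 to 0.75 m from the base axis. Payload 10.2 kg.
Tool frame: the origin (TCP) lies on the centre line of the jaws, within the pads' length; the fingertips stand 19 mm ahead of it and the grasp point (between the pads) is the TCP; x points along the fingers, y is the direction in which the jaws open and shut, and the axes are right-handed (so a half turn about x gives the same grasp; the last joint's range is limited). The gripper opens to 88 mm and grips with 3 to 60 N. Pads are 18 mm wide; open, the fingers measure 123 mm over their backs; the gripper's body (75 mm by 187 mm) begins 45 mm behind the grasp point.
Start: joints at [-1.491, 0.313, 1.498, -0, 1.331, -0.223], TCP at [0.157, -0.501, 0.22] pointing down, gripper open.
Joint ranges: [-2.94, 2.94], [-0.97, 2.17], [0.19, 2.56], [-1.23, 4.37], [0.02, 3.11], [-2.88, 2.88]. Speed limits (rad/s): [2.39, 2.39, 3.01, 3.14, 3.14, 3.14].

## Interface

Orientations are given as a 3x3 rotation matrix whose columns are the frame's x, y, z axes.
In Python, from rig import manip gives the robot as it stands. Calls block until the motion is done:
- manip.move_ptp(position, orientation): joint-space move of the TCP to a pose.
- manip.move_l(position, attitude=None, speed=0.15, threshold=None): straight line of the TCP; attitude=None keeps the orientation; speed is the mean speed in m/s. With threshold (N) it stops when the force on the tool has changed by that much, and returns True; else False.
- manip.set_joints(angles): joint-space move.
- manip.set_gripper(opening, f_grip=None): finger opening in m; f_grip is the grip in N (None keeps the last); returns when the fingers have stopped.
- manip.pause(seconds).
- manip.inverse_kinematics(position, orientation): joint angles nearest the present ones, or None.
- manip.observe(): the state.
- manip.get_image(name): name is "scene" or "top" or "wrist"; returns the picture (480x640x3 uint8, blue, green, red); there is no depth.
- manip.calibration(name): a dict with "vfov" (degrees; the focal length in pixels is half the picture's height over the tangent of half this angle, whatever the lens; pixels are square), "cx", "cy" (the principal point, pixels), "k1" (the pictures are not rectified: a ray, as slopes to the right and down, at radius r is drawn at 1 + k1 r^2 times it, then the intrinsics apply), "extrinsics" (4x4, takes a point from world to camera coordinates); the wrist camera has in their place "tool_from_camera" (4x4, takes a point from camera to tool coordinates, whose origin is the TCP and whose axes are the tool frame's). Camera axes: x right, y up, looking along -z (the intrinsics and any distortion apply to the point x, -y, -z); pixel columns grow to the right and rows downward; lengths in m; the calibration is good to about 2 mm. A picture is of the moment at which its call begins: read the wrist's pose just before it. calibration takes no time and is no camera call.
A pose or a line that the arm cannot do raises manip.PlanningError and nothing moves.
- manip.finish_job(): hands the job in, once; it reports no verdict.
The state is a dict: "t": time; "qpos": joint angles; "joint_velocities": joint speeds; "joint_efforts": joint torques, N m; "position": TCP position; "tcp_rot": TCP orientation; "contact_force": force on the tool from outside, world axes, zero at the start; "wrist_torque": the same for the moment, N m; "grip_width": finger opening in m.
Only numpy, scipy, OpenCV 4.12 (cv2) and the standard library are available. Lean on these libraries where they do the work, as an engineer would, in place of code of your own. Each camera call takes 0.05 s, during which the arm holds its last target.

## Task

The lid of the tool box cannot shut because the red rubbing stone stands on end inside it. With the fingertips, push the stone over along the box towards its empty end so that it lies flat on the floor of the box; then push the open lid over until the box is fully shut. Nothing is to be picked up: only push, and leave the spool and the chalk in the box, and the things on the bench, where they are.

Things in the scene. Friction and masses are not known exactly. Their poses are not given: they have to be found in the camera images.
- tool_box: grey-green steel tool box, fixed to the bench. Origin: centre of its underside; x from its front to its hinge side (away from the robot, yaw within 0.35 rad), y to its left end, z up. Body x -67 to +68 mm, y -107 to +107 mm; walls 4 mm thick, rim at z = 88 mm, inner floor at z = 4 mm; inside 127 (x) by 208 mm (y)
- tool_box_lid (a joint): lid angle, rad: 0 fully shut, growing as it opens, up to 1.83 (leaning back past upright); starts at 1.5 to 1.75. Lid: plate 219 mm wide, 4 mm thick, 0.46 kg. Its hinge is stiff (0.1 N m): the lid stays where it is left above about 1.2 rad and falls shut by its own weight below that
- lid_hinge (a point): middle of the lid's hinge line, which runs along the box's y: in the box's frame x = +70 mm, y = 0, z = 89 mm. Its axes turn with the lid and equal the box's when shut
- lid_edge (a point): middle of the lid's free edge, 143 mm from the hinge; with the lid shut it is at the box's x = -73 mm, z = 91 mm. Axes turn with the lid. A steel carrying handle lies folded on the outside of the lid, in its half towards the hinge, 10 mm proud; the 60 mm next to the free edge are plain
- rubbing_stone: dark red rubbing stone, a plain block 50x50x110 mm, 0.3 to 0.6 kg, standing on end on the floor of the box near its left (+y) end, along the front wall, square to the box within 0.05 rad. It rises 26 mm above the rim. Its y axis runs along its length (up at the start); the origin is the middle of the 50x110 mm side that looks to the box's +y at the start
- stone_center (a point): centre of the stone. The floor along the front wall from the stone to the right (-y) end of the box is free: tipped about its foot towards the box's -y the stone has room to lie flat there, 50 mm high
- thread_green: wooden spool of green thread, 46 across, 55 high, standing in the box by the hinge side; origin at the centre of its foot, z up
- chalk: flat piece of white tailor's chalk, 40x45x9 mm, lying in the box by the hinge side; origin at the centre of its underside
- oilstone: black oilstone lying to the left of the box, 75x200x36 mm; loose bystander, origin at the centre of its underside
- sanding_block: cork-faced wooden sanding block to the right, 63x110x30 mm; loose bystander, origin at the centre of its underside
- thread_red: wooden spool of red thread standing to the right, 50 across, 60 mm high; loose bystander, origin at the centre of its underside
- beeswax: brown round cake of wax to the left in front, 62 across, 22 mm high; loose bystander, origin at the centre of its underside

How it is judged:
By the outcome, as a careful person would: the job done as asked, in the order asked, and still so for the second after the job is handed in, with the robot touching nothing.
It also fails if it takes over 58 s, if anything falls off the work surface, if the arm or the gripper's body presses on something with over 40 N, if the wrist force passes 120 N, or if a joint passes its speed limit or range.

## Working session

There is one attempt and no reset: what is moved stays moved. The work goes in short steps, each a Python script; the robot and the scene stay as the last script left them, time stands still between calls to the robot, and variables do not carry over. Pictures are saved under pics/ and viewed, and the job is handed in when it is done.

```bash
mkdir -p pics; ls; python3 - <<'E'
from rig import manip
import cv2
for n in ("scene","top","wrist"):
    cv2.imwrite(f"pics/{n}0.png",manip.get_image(n)); print(n,manip.calibration(n))
s=manip.observe(); print(s)
E
```

```text
pics
scene {'vfov': 48.21308442023529, 'cx': 321.9741771164921, 'cy': 238.74856936380175, 'k1': -0.08254336017214997, 'extrinsics': array([[-0.87340179, -0.48693788, -0.00779891,  0.41848281],
       [ 0.25970264, -0.47924631,  0.83837791, -0.17968983],
       [-0.41197556,  0.73021537,  0.54503363, -1.11387653],
       [ 0.        ,  0.        ,  0.        ,  1.        ]])}
top {'vfov': 54.24433410349947, 'cx': 327.79015033346406, 'cy': 241.1573239545299, 'k1': -0.003534380293186026, 'extrinsics': array([[-0.01557778, -0.99986532, -0.00516523,  0.05146979],
       [ 0.98476902, -0.01623684,  0.17310788, -0.49230276],
       [-0.17316843, -0.00238992,  0.98488933, -1.16654516],
       [ 0.        ,  0.        ,  0.        ,  1.        ]])}
wrist {'vfov': 58.14841891450693, 'cx': 324.91208999187285, 'cy': 234.04965602300138, 'k1': -0.08759930658695061, 'tool_from_camera': array([[-6.44726218e-04,  3.23019975e-01, -9.46391927e-01,
        -1.63830596e-01],
       [ 9.99999712e-01,  5.86057826e-04, -4.81214637e-04,
         3.41168753e-04],
       [ 3.99198456e-04, -9.46391966e-01, -3.2
[... 229 characters left out ...]
1.33099786e+00, -2.23380323e-01]), 'joint_velocities': array([ 0.00049414, -0.00227966, -0.00100565,  0.00159511,  0.00145411,
        0.00016122]), 'joint_efforts': array([ 1.63415472e-03, -4.02300882e+01, -2.52316850e+01,  6.94288965e-02,
        3.43958975e-02, -7.73176066e-05]), 'position': array([ 0.15654458, -0.50090906,  0.21970558]), 'tcp_rot': array([[-7.94140014e-05,  2.98216700e-01, -9.54498190e-01],
       [ 9.56192240e-04, -9.54497734e-01, -2.98216637e-01],
       [-9.99999540e-01, -9.36366338e-04, -2.09352009e-04]]), 'contact_force': array([ 0.17966604, -0.03832534, -0.54789296]), 'wrist_torque': array([-0.00122766, -0.02072422,  0.00955163]), 'grip_width': 0.08843744730821763}
```

View pics/scene0.png

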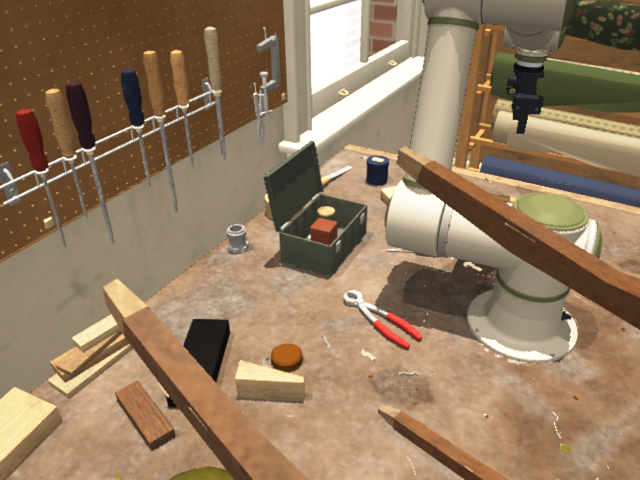

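View pics/top0.png

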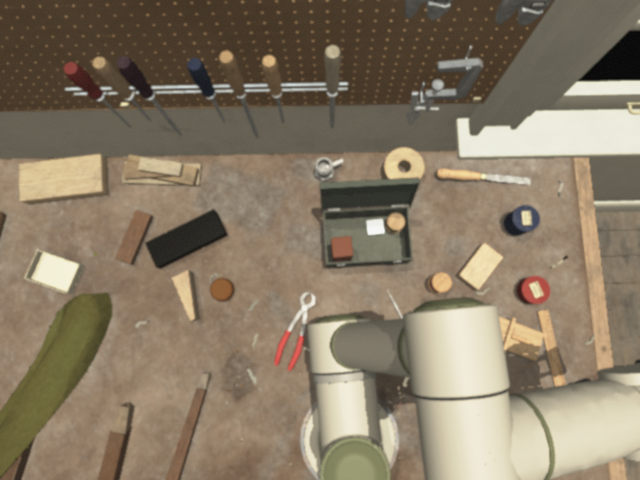

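The scene view shows the lid open and the red stone in the box. In the top view the box spans about u 322–411, v 208–268, with the stone at (342,247), the chalk at (375,227) and the green spool at (397,222). Next I'll write ray helpers and measure from both views.

```bash
cat > h.py <<'E'
import numpy as np, cv2
from rig import manip
def K(c):
    f=240/np.tan(np.radians(c['vfov'])/2); return np.array([[f,0,c['cx']],[0,f,c['cy']],[0,0,1.]]),np.array([c['k1'],0,0,0.])
F=np.diag([1,-1,-1.])
def cam(name,st=None):
    c=manip.calibration(name); k,d=K(c)
    if 'extrinsics' in c: E=np.array(c['extrinsics'])
    else:
        T=np.eye(4);T[:3,:3]=st['tcp_rot'];T[:3,3]=st['position']; E=np.linalg.inv(T@np.array(c['tool_from_camera']))
    return k,d,F@E[:3,:3],F@E[:3,3]
def ray(C,uv):
    k,d,R,t=C
    p=cv2.undistortPoints(np.array([[uv]],float),k,d)[0,0]   # iterates
    r=R.T@np.array([p[0],p[1],1]); return -R.T@t, r/np.linalg.norm(r)
def onz(C,uv,z):
    o,r=ray(C,uv); return o+r*(z-o[2])/r[2]
def tri(rays):
    A=np.zeros((3,3));b=np.zeros(3)
    for o,r in rays:
        P=np.eye(3)-np.outer(r,r);A+=P;b+=P@o
    x=np.linalg.solve(A,b); return x,[np.linalg.norm((np.eye(3)-np.outer(r,r))@(x-o)) for o,r in rays]
def proj(C,X):
    k,d,R,t=C
    return cv2.projectPoints(np.atleast_2d(X).astype(float),cv2.Rodrigues(R)[0],t,k,d)[0][:,0]
E
python3 - <<'E'
import cv2
a=cv2.imread('pics/top0.png')[165:285,305:430]; cv2.imwrite('pics/t0c.png',cv2.resize(a,None,fx=5,fy=5,interpolation=cv2.INTER_CUBIC)[:600])
a=cv2.imread('pics/scene0.png')[130:285,225:385]; cv2.imwrite('pics/s0c.png',cv2.resize(a,None,fx=3.8,fy=3.8,interpolation=cv2.INTER_CUBIC))
E
```

```text
(no output)
```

View pics/t0c.png

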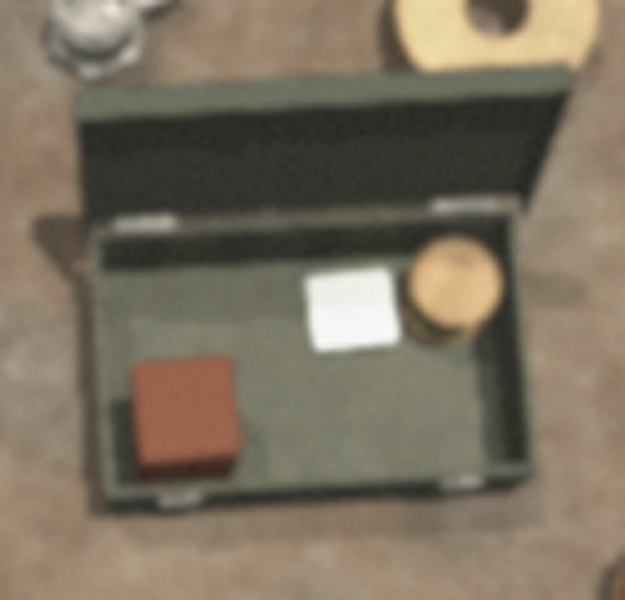

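View pics/s0c.png

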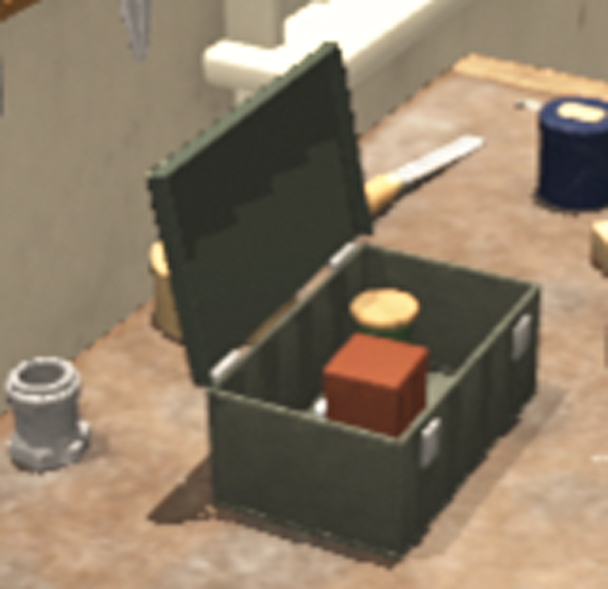

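```bash
python3 - <<'E'
from h import *
np.set_printoptions(precision=4,suppress=True)
T=cam('top');S=cam('scene')
t=lambda a,b:((a+.5)/5-.5+305,(b+.5)/5-.5+165)
s=lambda a,b:((a+.5)/3.8-.5+225,(b+.5)/3.8-.5+130)
P={'FL':((107,497),(400,438)),'FR':((531,474),(538,290)),'BL':((97,235),(212,392)),'BR':((517,212),(362,245)),
'lidL':((80,97),(155,173)),'lidR':((570,70),(338,47)),
'sFL':((139,470),(402,438-30)),
'st_bl':((134,364),(323,376)),'st_br':((232,358),(358,337)),'st_fr':((240,456),(428,350)),'st_fl':((141,461),(395,392))}
for k,(a,b) in P.items():
    x,e=tri([ray(T,t(*a)),ray(S,s(*b))]); print(k,x,e[0], 'top@.088',onz(T,t(*a),.088),'top@.114',onz(T,t(*a),.114))
E
```

```text
FL [0.4288 0.0493 0.093 ] 0.0014476165359362618 top@.088 [0.4281 0.0488 0.088 ] top@.114 [0.4248 0.0486 0.114 ]
FR [ 0.4374 -0.1602  0.0867] 0.0012020089659932247 top@.088 [ 0.4361 -0.1604  0.088 ] top@.114 [ 0.4327 -0.1559  0.114 ]
BL [0.5611 0.0519 0.0868] 0.00012873439627882966 top@.088 [0.5607 0.0518 0.088 ] top@.114 [0.5544 0.0516 0.114 ]
BR [ 0.5711 -0.159   0.087 ] 0.0019435584401301085 top@.088 [ 0.569  -0.1596  0.088 ] top@.114 [ 0.5626 -0.155   0.114 ]
lidL [0.5888 0.0571 0.2329] 0.00012283335729377048 top@.088 [0.6328 0.0594 0.088 ] top@.114 [0.6249 0.059  0.114 ]
lidR [ 0.5955 -0.1626  0.2295] 0.0030947034766637127 top@.088 [ 0.6428 -0.1898  0.088 ] top@.114 [ 0.6346 -0.1846  0.114 ]
sFL [0.4388 0.0326 0.1019] 0.0006008059390160762 top@.088 [0.4413 0.0328 0.088 ] top@.114 [0.4377 0.0329 0.114 ]
st_bl [0.4909 0.0346 0.1098] 0.00039189824139453783 top@.088 [0.4945 0.0343 0.088 ] top@.114 [0.4897 0.0345 0.114 ]
st_br [ 0.493  -0.013   0.1115] 0.0007391818192079743 top@.088 [ 0.4967 -0.0145  0.088 ] top@.114 [ 0.4919 -0.0132  0.114 ]
st_fr [ 0.4447 -0.0154  0.1147] 0.001179188638908851 top@.088 [ 0.4474 -0.0172  0.088 ] top@.114 [ 0.4437 -0.0159  0.114 ]
st_fl [0.4428 0.032  0.1115] 0.0003761182378821127 top@.088 [0.4457 0.0317 0.088 ] top@.114 [0.4421 0.0319 0.114 ]
```

```bash
python3 - <<'E'
from h import *
np.set_printoptions(precision=4,suppress=True)
T=cam('top');S=cam('scene')
print('wall base',onz(T,(300,155),0),onz(T,(430,155),0))
c,yaw=np.array([.4987,-.0545]),.04
R=np.array([[np.cos(yaw),-np.sin(yaw)],[np.sin(yaw),np.cos(yaw)]])
B=lambda p:R.T@(p[:2]-c)
t=lambda a,b:((a+.5)/5-.5+305,(b+.5)/5-.5+165)
print('tools tops: handle', onz(T,(333,90),.3),onz(T,(270,65),.3), onz(T,(420,115),.2))
for n,a,z in[('spool',(456,283),.059),('chalk c',(353,310),.013),('chalk fr',(400,346),.013),('chalk fl',(314,350),.013)]: print(n,B(onz(T,t(*a),z)))
for n in((.4909,.0346),(.493,-.013),(.4447,-.0154),(.4428,.032)): print('stone',B(np.array(n)))
# objects triangulated behind: white handle tool
for n,a,b in [('handle333top',(333,50),(211,32)),('rack',(345,87),(243,98)),('clamp bottom',(415,133),(262,135)),('driver tip',(333,127),(222,160)),('tape top',(404,158),(160,252))]:
    print(n,tri([ray(T,a),ray(S,b)]))
I=cv2.imread('pics/top0.png');
for i,p in enumerate([B]):pass
E
```

```text
wall base [0.7438 0.1168 0.    ] [ 0.7376 -0.2423  0.    ]
tools tops: handle [0.7772 0.0266 0.3   ] [0.8382 0.1623 0.3   ] [ 0.763  -0.1783  0.2   ]
spool [ 0.0375 -0.0787]
chalk c [ 0.0357 -0.03  ]
chalk fr [ 0.0149 -0.0535]
chalk fl [ 0.0153 -0.0078]
stone [-0.0042  0.0893]
stone [-0.004   0.0417]
stone [-0.0524  0.0412]
stone [-0.0524  0.0887]
handle333top (array([0.7283, 0.0277, 0.5237]), [np.float64(0.0021750770545802866), np.float64(0.0021750770545803664)])
rack (array([ 0.7133, -0.0073,  0.3816]), [np.float64(0.026446540307076796), np.float64(0.026446540307076865)])
clamp bottom (array([ 0.7242, -0.1528,  0.2231]), [np.float64(0.016311635292748428), np.float64(0.01631163529274825)])
driver tip (array([0.7286, 0.029 , 0.2271]), [np.float64(0.003949929819015753), np.float64(0.003949929819015829)])
tape top (array([ 0.9089, -0.089 , -0.1585]), [np.float64(0.16102076925452435), np.float64(0.16102076925452438)])
```

```bash
python3 - <<'E'
import cv2
a=cv2.imread('pics/top0.png')[40:190,280:460]; cv2.imwrite('pics/t0d.png',cv2.resize(a,None,fx=4,fy=4,interpolation=cv2.INTER_CUBIC))
E
```

```text
(no output)
```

View pics/t0d.png

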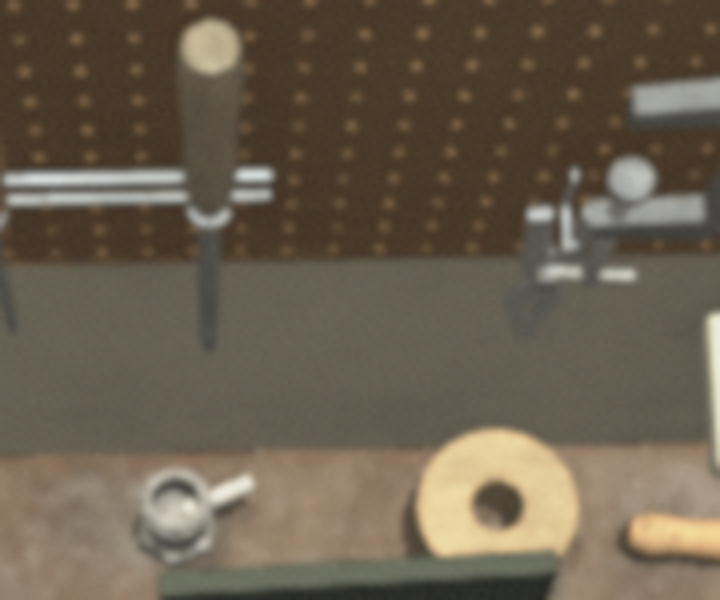

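Measured in the box frame (origin about (0.499, −0.0545), yaw 0.04), the stone spans x −52 to −4 mm and y +41 to +89 mm. Its top is at about 0.112. The lid edge is at x≈0.592, z≈0.231, and the wall behind is at x≈0.74, so there is room behind the lid. Next I'll close the fingers and go to the left of the stone.

```bash
cat >> h.py <<'E'
c0=np.array([.4987,-.0545]);yaw=.04
Rb=np.array([[np.cos(yaw),-np.sin(yaw)],[np.sin(yaw),np.cos(yaw)]])
def W(x,y,z): return np.array([*(c0+Rb@np.array([x,y])),z])
def Bx(p): return np.array([*(Rb.T@(np.array(p[:2])-c0)),p[2]])
bx=np.array([Rb[0,0],Rb[1,0],0]);by=np.array([Rb[0,1],Rb[1,1],0])
DOWN=np.column_stack([[0,0,-1.],by,bx])
def snap(n,fn):
    s=manip.observe();im=manip.get_image(n);cv2.imwrite(fn,im);return s,im
def rep(tag=''):
    s=manip.observe();print(tag,'t',round(s['t'],2),'box',Bx(s['position']).round(4),'F',s['contact_force'].round(1));return s
E
python3 - <<'E'
from h import *
s=manip.observe()
manip.set_gripper(0.0)
manip.move_l(s['position']+np.array([0,0,.13]),speed=.3)
manip.move_ptp(W(-.028,.15,.30),DOWN); rep()
s,_=snap('wrist','pics/w1.png'); np.savez('w1.npz',position=s['position'],tcp_rot=s['tcp_rot'])
E
```

```text
t 4.42 box [-0.0278  0.1494  0.3   ] F [-0.5 -0.8  0.2]
```

View pics/w1.png

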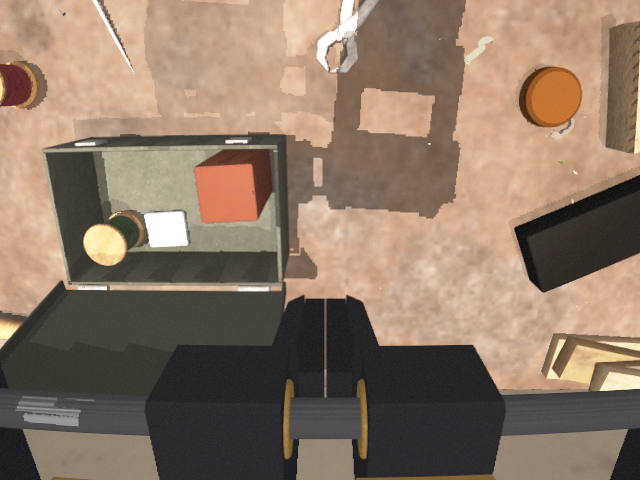

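The wrist view shows the stone's top at about (197..270, 150..222) and the box rim at about (47..288, 135..287). I'll check these against the earlier measurements.

```bash
python3 - <<'E'
from h import *
np.set_printoptions(precision=4,suppress=True)
C=cam('wrist',np.load('w1.npz'))
X={'st':[W(x,y,.114) for x in(-.052,-.004) for y in(.041,.089)],'rim':[W(x,y,.088) for x in(-.067,.068) for y in(-.107,.107)]}
im=cv2.imread('pics/w1.png')
for k in X:
    print(k,proj(C,X[k]))
    for p in proj(C,X[k]): cv2.circle(im,tuple(int(round(v)) for v in p),3,(255,0,255),1)
cv2.imwrite('pics/w1o.png',cv2.resize(im[120:310,30:310],None,fx=2.8,fy=2.8))
E
```

```text
st [[193.8652 166.7129]
 [251.8688 166.2248]
 [199.18   222.463 ]
 [254.9112 222.3141]]
rim [[ 40.8111 147.6912]
 [276.6207 143.5916]
 [ 68.1563 284.2895]
 [281.8544 285.6634]]
```

View pics/w1o.png

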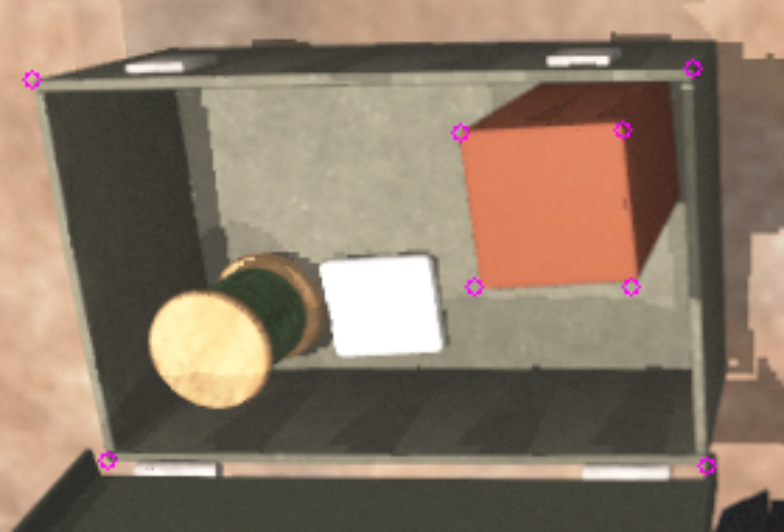

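The projected corners agree with the image to 2–3 mm. Now I'll push the stone.

```bash
python3 - <<'E'
from h import *
manip.move_l(W(-.028,.15,.1165),speed=.2); rep('down')
r=manip.move_l(W(-.028,.095,.1165),speed=.04,threshold=1.5); print(r); rep('contact')
snap('wrist','pics/w2.png')
manip.move_l(W(-.028,.075,.1165),speed=.05); rep('pushed')
snap('wrist','pics/w3.png')
a=[cv2.imread(f'pics/w{i}.png')[60:360,:400] for i in(2,3)]; cv2.imwrite('pics/w23.png',np.hstack(a))
E
```

```text
down t 5.54 box [-0.0275  0.1499  0.1174] F [-0.4  1.4 -0.3]
False
contact t 7.07 box [-0.028   0.0952  0.1165] F [-0.2 -0.6  0.5]
pushed t 7.67 box [-0.028   0.0748  0.1165] F [0.4 0.5 0. ]
```

View pics/w23.png

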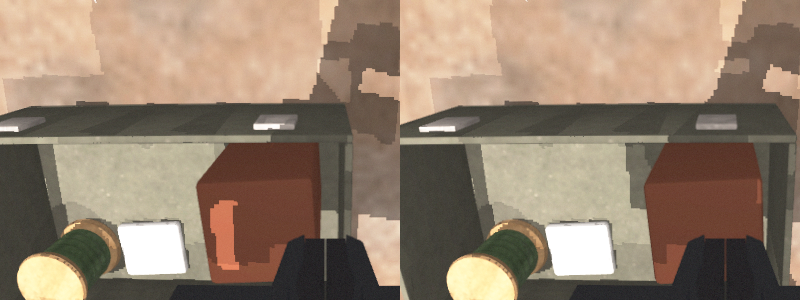

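```bash
python3 - <<'E'
from h import *
a=[cv2.resize(cv2.imread(f'pics/w{i}.png')[130:380,100:460],None,fx=2.1,fy=2.1) for i in(3,)]; cv2.imwrite('pics/w3z.png',a[0])
b=snap('scene','pics/s3.png')[1]; cv2.imwrite('pics/s3c.png',cv2.resize(b[130:285,225:385],None,fx=3.8,fy=3.8))
E
```

```text
(no output)
```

View pics/w3z.png

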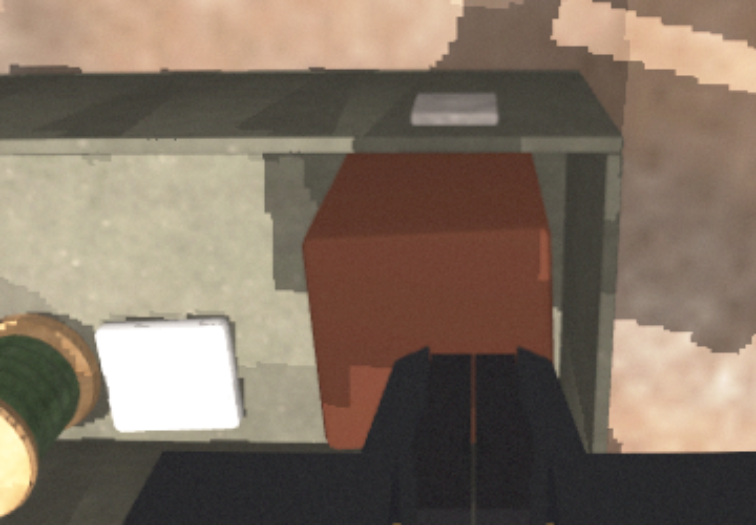

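View pics/s3c.png

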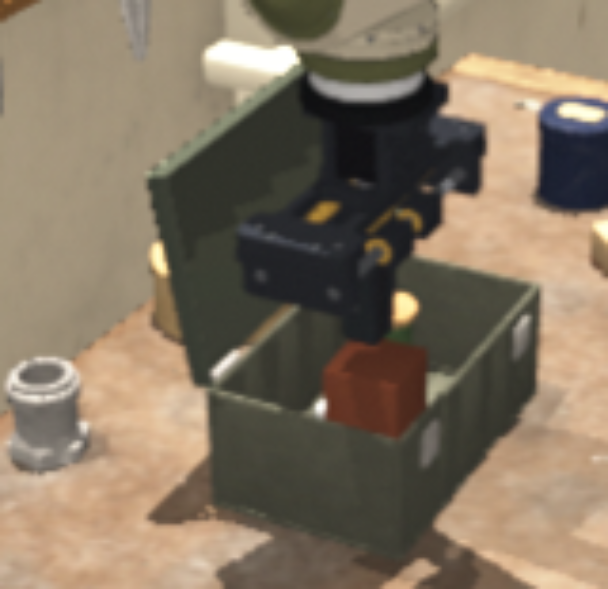

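```bash
python3 - <<'E'
from h import *
st={'position':np.zeros(3),'tcp_rot':np.eye(3)}
C=cam('wrist',st)
for uv in((326,297),(326,298),(302,297)):
    o,r=ray(C,uv)
    for z in(-.009,0,.009): print(uv,z,(o+r*(z-o[2])/r[2]).round(4))
print(manip.observe()['grip_width'])
# stone top height from w3+geometry: corners
s=manip.observe();Cw=cam('wrist',s);T=cam('top')
for uv in((303,238),(548,227)):
    p=(100+uv[0]/2.1,130+uv[1]/2.1); print(Bx(onz(Cw,p,.114)),Bx(onz(Cw,p,.098)))
E
```

```text
(326, 297) -0.009 [-0.0153 -0.0003 -0.009 ]
(326, 297) 0 [ 0.0022 -0.0002  0.    ]
(326, 297) 0.009 [ 0.0197 -0.0002  0.009 ]
(326, 298) -0.009 [-0.0161 -0.0003 -0.009 ]
(326, 298) 0 [ 0.0013 -0.0002  0.    ]
(326, 298) 0.009 [ 0.0187 -0.0002  0.009 ]
(302, 297) -0.009 [-0.0153 -0.0095 -0.009 ]
(302, 297) 0 [ 0.0022 -0.0105  0.    ]
(302, 297) 0.009 [ 0.0197 -0.0116  0.009 ]
0.0004120625918115062
[-0.05244395  0.04118574  0.114     ] [-0.04656507  0.0379843   0.098     ]
[-0.05472511  0.08912469  0.114     ] [-0.04906566  0.09053452  0.098     ]
```

```bash
python3 - <<'E'
from h import *
S=cam('scene'); s=manip.observe(); p=s['position']
s2=lambda a,b:((a+.5)/3.8-.5+225,(b+.5)/3.8-.5+130)
for dz in (-.019,0,.019): 
    q=proj(S,p+[0,0,dz])[0]; print(dz,((q-[225,130]+.5)*3.8-.5).round(1))
c=manip.get_image('scene')
z=cv2.resize(c[180:255,290:370],None,fx=8,fy=8,interpolation=cv2.INTER_CUBIC)
for dz in (-.019,0,.019):
    q=proj(S,p+[0,0,dz])[0]; cv2.circle(z,tuple(((q-[290,180]+.5)*8).astype(int)),4,(255,0,255),1)
for x in(-.052,-.004):
  for y in(.041,.089):
    q=proj(S,W(x,y,.114))[0]; cv2.circle(z,tuple(((q-[290,180]+.5)*8).astype(int)),4,(0,255,0),1)
cv2.imwrite('pics/s4.png',z)
E
```

```text
-0.019 [369.6 391.3]
0 [369.3 364.6]
0.019 [369.1 337.6]
```

View pics/s4.png

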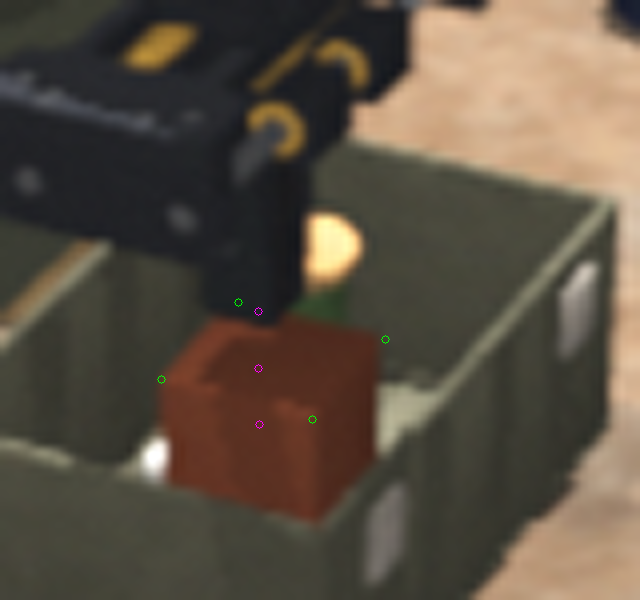

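View pics/wrist0.png

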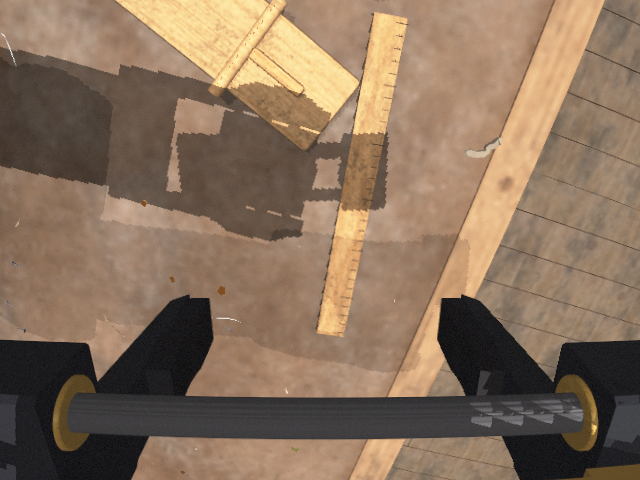

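The wrist and scene views agree that the visible fingertips end about 15–18 mm behind the reported TCP, not 19 mm ahead. So the fingers passed over the stone without touching it. A gentle touch-down on top of the stone will check this.

```bash
python3 - <<'E'
from h import *
r=manip.move_l(W(-.028,.070,.082),speed=.02,threshold=3); print(r); rep('touch')
snap('wrist','pics/w5.png'); b=snap('scene','pics/s5.png')[1]; cv2.imwrite('pics/s5c.png',cv2.resize(b[170:260,280:380],None,fx=6,fy=6))
E
```

```text
True
touch t 8.87 box [-0.0278  0.072   0.0963] F [-2.  -0.7  8.2]
```

View pics/s5c.png

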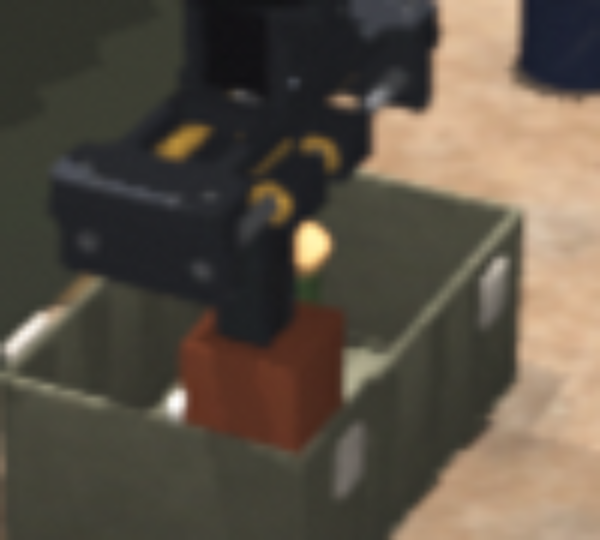

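Touch-down was at TCP z=0.0963 against a stone top of 0.114, so the fingertips really are about 17.5 mm above the reported TCP. Only about 27 mm of finger stands below the body. I'll plan with that offset and push with the tips at z≈0.105.

```bash
cat >> h.py <<'E'
TO=.0175 # tips above reported TCP
E
python3 - <<'E'
from h import *
manip.move_l(W(-.028,.072,.13),speed=.15)
manip.move_l(W(-.028,.125,.13),speed=.2)
manip.move_l(W(-.028,.125,.105-TO),speed=.15); rep('down')
r=manip.move_l(W(-.028,.085,.105-TO),speed=.03,threshold=2); print(r); rep('c')
for y in(.075,.063):
    manip.move_l(W(-.028,y,.105-TO),speed=.04); rep('p')
s,b=snap('scene','pics/s6.png'); cv2.imwrite('pics/s6c.png',cv2.resize(b[170:260,280:380],None,fx=6,fy=6))
E
```

```text
down t 10.19 box [-0.0279  0.1244  0.0876] F [-0.8 -0.3  0.2]
False
c t 11.68 box [-0.028   0.0851  0.0875] F [0.7 1.4 1.5]
p t 12.07 box [-0.0281  0.0747  0.0874] F [ 0.4  0.  -0.5]
p t 12.53 box [-0.028   0.0628  0.0875] F [ 0.3 -0.4  0.3]
```

View pics/s6c.png

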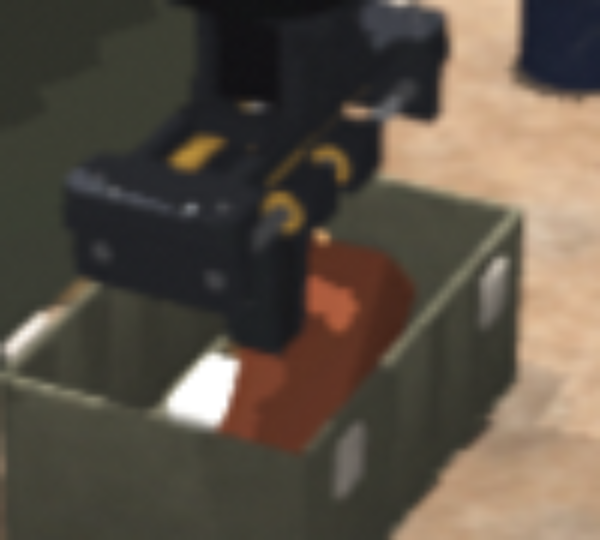

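The stone is tipping in this frame. I'll wait a moment and look again.

```bash
python3 - <<'E'
from h import *
manip.pause(.4); rep()
s,b=snap('scene','pics/s7.png'); s,w=snap('wrist','pics/w7.png'); cv2.imwrite('pics/s7c.png',np.hstack([cv2.resize(b[170:260,290:380],(400,400)),cv2.resize(w[100:360,0:260],(400,400))]))
E
```

```text
t 12.97 box [-0.028   0.0631  0.0875] F [-0.2 -0.3 -0. ]
```

View pics/s7c.png

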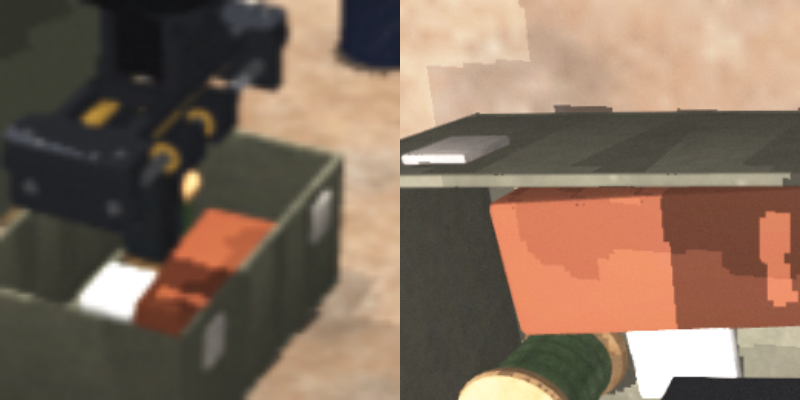

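The stone has fallen flat along the front wall, with the spool and chalk in place. I'll lift and go over to behind the lid, and check stone and lid there with the wrist camera.

```bash
python3 - <<'E'
from h import *
manip.move_l(W(-.028,.063,.30),speed=.3)
manip.move_l(W(.06,0,.30),speed=.3); rep()
s,w=snap('wrist','pics/w8.png');np.savez('w8.npz',position=s['position'],tcp_rot=s['tcp_rot'])
manip.move_l(W(.135,0,.30),speed=.3); rep()
s,b=snap('scene','pics/s9.png');s,w=snap('wrist','pics/w9.png');np.savez('w9.npz',position=s['position'],tcp_rot=s['tcp_rot'])
cv2.imwrite('pics/s9c.png',cv2.resize(b[80:285,225:430],(600,600)))
E
```

```text
t 14.44 box [ 5.97e-02 -1.00e-04  2.98e-01] F [-0.6 -0.1 -0.6]
 t 14.89 box [0.1347 0.0008 0.2994] F [ 0.7 -0.2 -0.2]
```

View pics/w8.png

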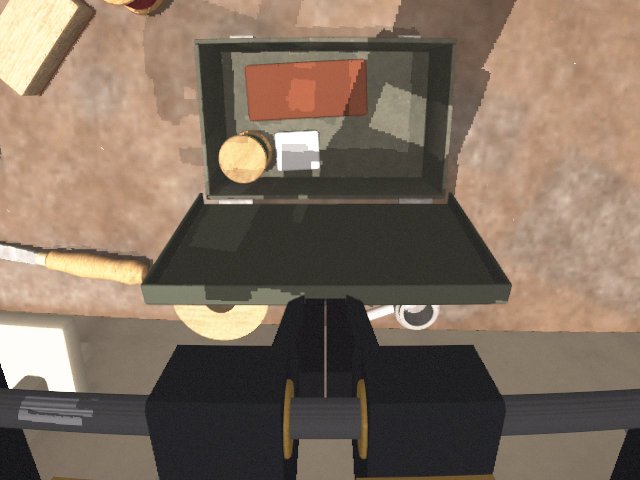

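View pics/w9.png

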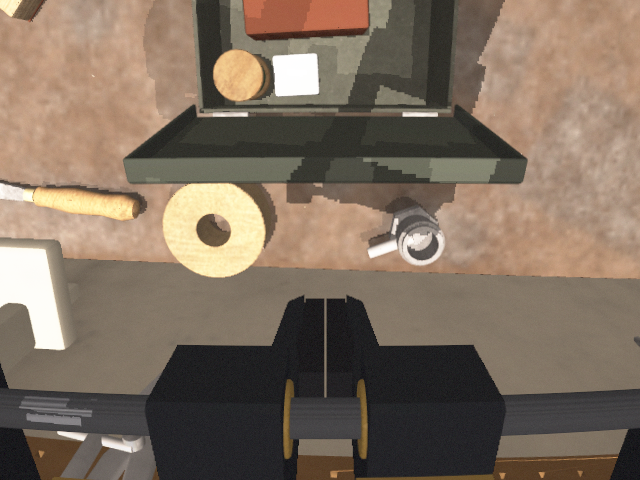

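View pics/s9c.png

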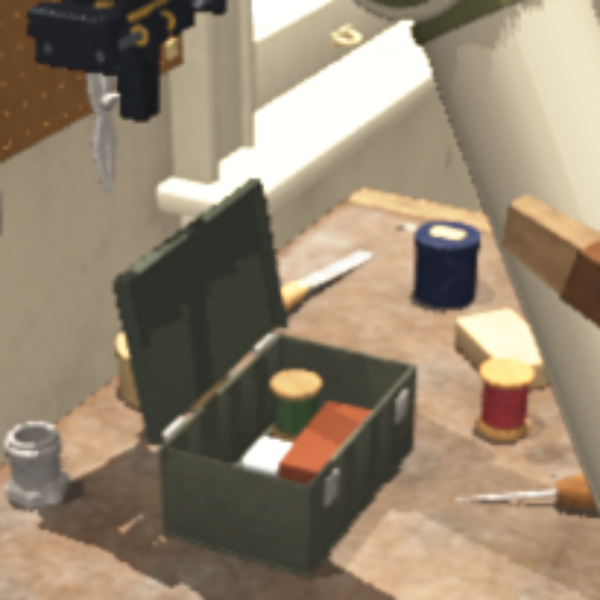

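The stone lies flat in both views: w8 at (247..367, 60..120), with the lid's free-edge strip at v≈285–303 there and 158–183 in w9. Next I'll triangulate the lid edge.

```bash
python3 - <<'E'
from h import *
np.set_printoptions(precision=4,suppress=True)
A=cam('wrist',np.load('w8.npz'));B=cam('wrist',np.load('w9.npz'))
for n,a,b in[('outL',(510,300),(525,182)),('outR',(145,303),(127,183)),('inL',(508,284),(522,158)),('inR',(143,286),(126,158))]:
    x,e=tri([ray(A,a),ray(B,b)]);print(n,Bx(x),e)
for n,uv in(('s',(247,67)),('s',(367,60)),('s',(366,117)),('s',(251,120))): print(Bx(onz(A,uv,.054)))
E
```

```text
outL [0.0992 0.1152 0.2242] [np.float64(8.438260125995184e-05), np.float64(8.43826012599331e-05)]
outR [ 0.0991 -0.1121  0.2277] [np.float64(0.0002019187288700949), np.float64(0.00020191872887005986)]
inL [0.0842 0.108  0.2324] [np.float64(0.0003927342062761645), np.float64(0.00039273420627614097)]
inR [ 0.0838 -0.1076  0.2353] [np.float64(0.00021322826352980734), np.float64(0.00021322826352982688)]
[-0.045  -0.0702  0.054 ]
[-0.0505  0.0371  0.054 ]
[-0.0006  0.0374  0.054 ]
[ 0.0018 -0.0687  0.054 ]
```

Outer lid edge: box x≈0.099, z≈0.226; the lip tops out at z≈0.235. I'll push with the tips at z≈0.216, which puts the body bottom at about 0.2435.

```bash
python3 - <<'E'
from h import *
manip.move_l(W(.132,0,.216-TO),speed=.15); rep('down')
r=manip.move_l(W(.095,0,.216-TO),speed=.04,threshold=2.5); print(r); rep('c')
s,b=snap('scene','pics/s10.png');cv2.imwrite('pics/s10c.png',cv2.resize(b[80:285,225:430],(600,600)))
E
```

```text
down t 15.82 box [ 1.323e-01 -1.000e-04  1.998e-01] F [ 1.3  0.3 -0.6]
False
c t 16.89 box [0.0949 0.     0.1982] F [-0.2 -0.4 -0.2]
```

View pics/s10c.png

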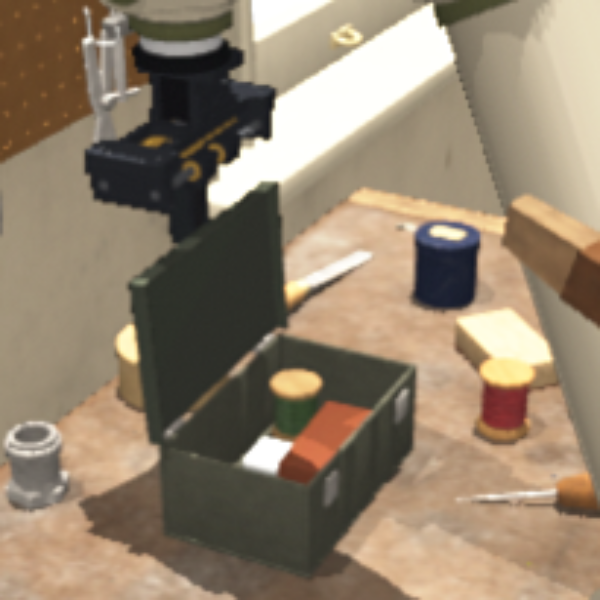

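The fingertip is behind the lid and the lid has begun to move. I'll continue, lowering as the edge comes down.

```bash
python3 - <<'E'
from h import *
manip.move_l(W(.075,0,.215-TO),speed=.06); rep()
manip.move_l(W(.045,0,.208-TO),speed=.06); rep()
s,b=snap('scene','pics/s11.png');cv2.imwrite('pics/s11c.png',cv2.resize(b[80:285,225:430],(600,600)))
E
```

```text
t 17.43 box [ 0.075  -0.      0.1976] F [ 0.3 -0.6 -0.6]
 t 18.09 box [ 0.0452 -0.      0.1906] F [-0.3  0.7 -0. ]
```

View pics/s11c.png

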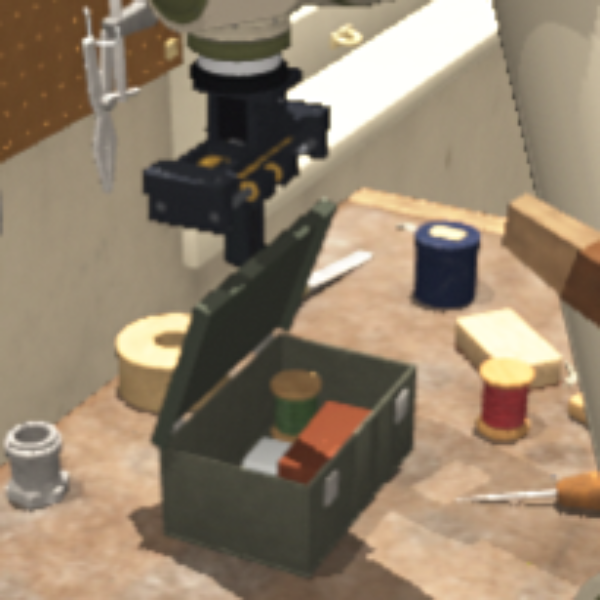

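```bash
python3 - <<'E'
from h import *
manip.move_l(W(.02,0,.202-TO),speed=.06); rep()
manip.pause(.5)
s,b=snap('scene','pics/s12.png');cv2.imwrite('pics/s12c.png',cv2.resize(b[80:285,225:430],(600,600)))
E
```

```text
t 18.72 box [ 2.020e-02 -1.000e-04  1.847e-01] F [ 0.6  0.3 -0.2]
```

View pics/s12c.png

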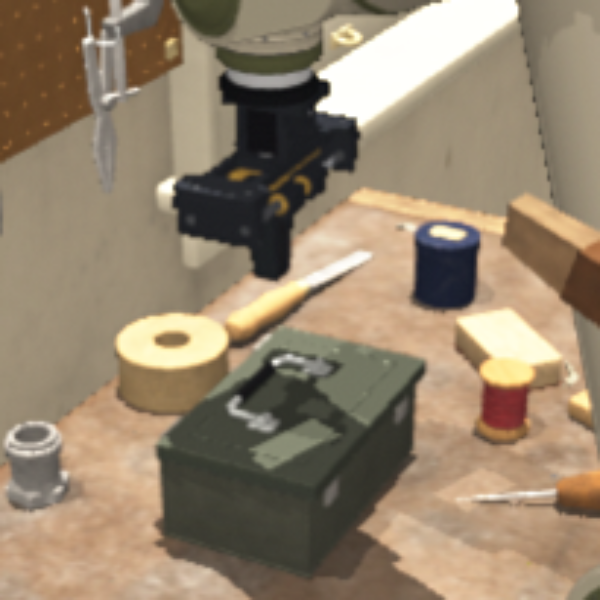

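The lid fell shut. I'll press lightly on its plain front strip to confirm it is fully down, then back off and take a last look.

```bash
python3 - <<'E'
from h import *
manip.move_l(W(-.048,0,.15-TO),speed=.2)
r=manip.move_l(W(-.048,0,.083-TO),speed=.02,threshold=5); s=rep('press'); print(r,'tip z',s['position'][2]+TO)
manip.move_l(W(-.048,0,.32),speed=.25)
s,w=snap('wrist','pics/w13.png')
manip.move_ptp([.25,-.40,.35],DOWN); rep()
s,b=snap('scene','pics/s13.png');s,t=snap('top','pics/t13.png')
cv2.imwrite('pics/f.png',np.hstack([cv2.resize(b[130:285,225:385],(400,400)),cv2.resize(t[165:285,305:430],(400,400))]))
t0=cv2.imread('pics/top0.png'); cv2.imwrite('pics/f2.png',np.hstack([t0[130:330,100:500],t[130:330,100:500]]))
E
```

```text
press t 22.33 box [-0.048  -0.      0.0753] F [-1.8 -0.1  6.2]
True tip z 0.09277914670116275
 t 25.0 box [-0.2617 -0.3348  0.35  ] F [ 0.4 -0.4 -0.4]
```

View pics/f.png

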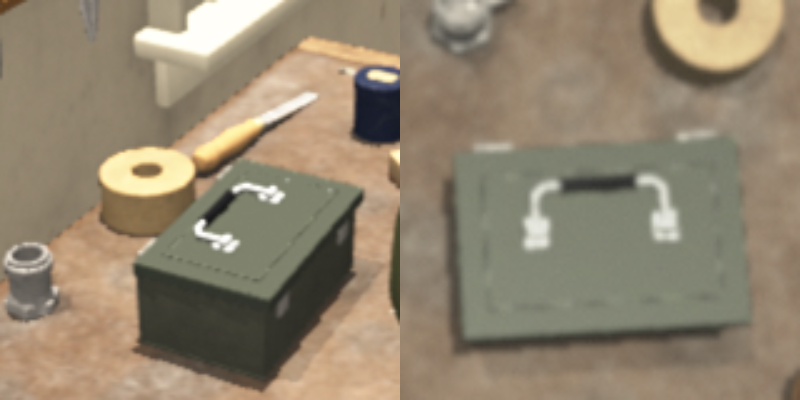

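View pics/f2.png

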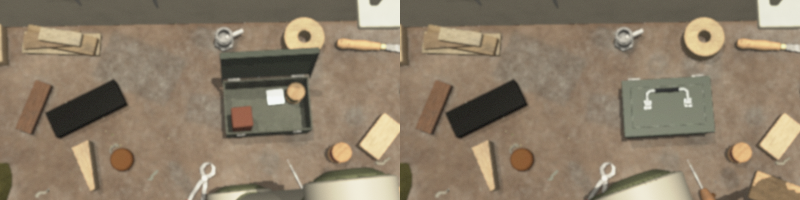

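Lid top touched at z≈0.093, as expected for a shut lid, and the things on the bench are unmoved. Handing in.

```bash
python3 -c "
from rig import manip; print(manip.finish_job())"
```

```text
the job is handed in; nothing more can be done
None
```

The box is shut: I tipped the stone flat along the front wall, then pushed the lid over from behind and it fell shut by its own weight. The job was handed in about 25 s into the 58 s allowed.

**Last checks**
- **Lid:** A light 6 N press on the front strip met the lid at z≈0.093 m, right for fully shut. The scene and top views show it flush.
- **Stone:** Before the lid moved, the wrist camera showed it lying flat, at box x −50 to +2 mm and y −70 to +37 mm.
- **Spool and chalk:** They looked unmoved once the stone was down. I could not see inside the box after it shut.
- **Bench:** In the top view the things around the box are where they were at the start. The arm was clear of everything at hand-in.

**What disagreed:** The fingertips sit about 17.5 mm behind the reported TCP, not 19 mm ahead of it as stated. Because of this my first push passed over the stone without touching it. I confirmed the offset with two camera views and a touch of about 8 N on top of the stone, then corrected every later move for it.

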